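Fetch a solar cell from the dry-cabinet carousel and lay it on the board

ROBOT

A 7-joint arm with a two-finger parallel gripper is mounted at the origin on the work surface. World frame = base frame: x ahead of the robot, y to its left, z up, the work surface at z = 0. Lengths are in mm, angles in rad, forces in N, time in s.
With the tool pointing down it reaches from about 400 to 850 mm from the base axis. Payload 10.4 kg.
Tool frame: the origin (TCP) lies at the very end of the fingers, on their centre line; the grasp point (between the pads) lies 19 mm behind it; z points along the fingers, y is the line along which they close (so a half turn about z gives the same grasp; the last joint's range is limited). The gripper opens to 85 mm and grips with 20 to 120 N. Pads are 22 mm wide; open, the fingers measure 114 mm over their backs; the gripper's body (76 mm by 85 mm) begins 54 mm behind the grasp point. The pads swing forward as they close: fully open they stand 13 mm farther back than shut.
Start: joints at [-1.343, 0.332, -0.065, 1.46, 0.022, 1.35, -0.088], TCP at [155.097, 605.472, 231.338] pointing down, gripper open.
Joint ranges: [-2.6, 2.6], [-0.5, 2.12], [-1.47, 1.34], [0.16, 2.42], [-1.27, 4.41], [0.06, 2.06], [-2.6, 2.6]. Speed limits (rad/s): [2.22, 2.22, 2.79, 2.79, 3.14, 3.14, 3.14].

INTERFACE

Orientations are given as a unit quaternion [x, y, z, w].
In Python, from plant import monitor, camera, camera_model, env, finder gives the robot as it stands.
- The arm moves only by the tool arm_command, never from a script. Its argument "deltas" is one flat list of numbers, 7 for each row, row after row: the shift along the world's x, y, z normalised to -1 to 1, where 1 is 2.5 cm, then the turn, a rotation vector about the world's x, y, z normalised to -1 to 1, where 1 is 5 degrees, then the opening, from 0 (shut) to 1 (fully open). A call has 1 to 12 rows; each row shifts and turns the commanded pose from where the row before left it; what a row does not reach is not made up. A row lasts 1/12 s, in which the tool goes at most 41.7 mm and 7.16 degrees, less where a joint would pass 70% of its speed; a pose out of reach is approached as far as the arm can. A call with a number of a shift or a turn outside -1 to 1 is refused whole. A call with a gripper value outside its range is refused whole. The fingers move at their own pace and stop on an object; "newtons" is the grip in N (left out, the last holds). Time passes only in rows, so rows that do not move let the fingers close. It gives the time, the measured TCP pose, the force, the opening and the grip force at its end, in the units of the state.
- monitor.get_state(): the state, without advancing time (a new reading comes with each control period).
- camera(name): name is "side" or "top" or "wrist"; returns (picture, depth): 400x640x3 uint8, blue, green, red; 400x640 float32, mm along the optical axis (not along the pixel's ray), 0 where there is no reading.
- camera_model(name): a dict with "camera_matrix" (3x3 intrinsics, pixels), "pose" (4x4, takes a point from camera to world coordinates). Camera axes: x right, y up, looking along -z (the intrinsics and any distortion apply to the point x, -y, -z); pixel columns grow to the right and rows downward; lengths in mm; the calibration is good to about 2 mm. A picture is of the moment at which its call begins: read the wrist's pose just before it. camera_model takes no time and is no camera call; for the wrist camera it gives the pose at the moment of the call.
- env.job_done(): hands the job in; it is judged then, once.
Trained networks look in the newest picture that a camera, given by its name, has taken for a name from the list of things; names that differ only in an ending like _2 or _b are one class to them, and where a whole thing is asked for, a point or a joint stands for the part that bears it (a point fixed in the world has none). Each returns a list of dicts, best first, with "p" (0 to 1); they miss things now and then, are a little off and sometimes report something else, mostly with a low value. They report only what shows in the picture. A call takes as long as a camera call. They do not tell look-alikes from the thing itself.
- finder.masks_of(camera, query): "region" (400x640 bool, what is visible of it) and "pixel" ([column, row] in pixels, amid what is visible of it).
- finder.place_of(camera, query): "pixel" ([column, row] in pixels: a listed point, or the origin of a listed thing).
The state is a dict: "clock": time; "joints": joint angles; "qd": joint speeds; "joint_efforts": joint torques, N m; "ee_pos": TCP position; "orientation": TCP orientation; "contact_force": force on the tool from outside, world axes, zero at the start; "moment": the same for the moment, N m; "opening": finger opening in mm; "gripper_force": force on a finger pad.
Only numpy, scipy, OpenCV 4.12 (cv2) and the standard library are available. Lean on these libraries where they do the work, as an engineer would, in place of code of your own. Each camera call takes 0.05 s, during which the arm holds its last target. There are 200 camera calls.

TASK

Push the clear bifold hatch of the dry cabinet fully back, turn the carousel until the plate with the blue knob stands still squarely behind the blue front mark, then lift that plate out and lay it gently, flat and square, in the empty pocket of the lay-up board. Let go of it, leave the hatch open, and leave the other plates in their bays and the bottle where it stands.

Things in the scene. Friction and masses are not known exactly. Their poses are not given: they have to be found in the camera images.
- cabinet: White low open-topped dry cabinet, fixed, 300 x 300 mm; origin: centre of its underside on the table, +x to its rear (away from the arm), +y to its left. Side and rear walls 92 mm high, front wall 45 mm; a clear strip covers the rearmost 35 mm. The carousel turns inside about the cabinet's vertical centre line. Nothing inside under the hatch reaches above 70 mm.
- front_mark (a point): blue mark on the middle of the cabinet's front wall, at the wall's top edge, 47 mm above the table, 146 mm in front of the carousel's axis: the pick-up place is the bay right behind it
- hatch (a joint): Angle (rad) of the rear panel of the bifold hatch: 0 = both panels flat over the carousel, 1.45 = stop, both folded up together at the rear. Starts partly folded (0.4 to 0.65) and stays where it is left. Two clear panels, each 120 mm long, 270 mm wide; the front edge runs level along the walls, at x = 105 - 240*cos(angle) mm in the cabinet's frame; pushing it back takes about 4 to 10 N.
- hatch_fold_hinge (a point): middle of the fold hinge between the two hatch panels (along the cabinet's y); it rises and moves to the rear as the hatch folds. The rear panel's own hinge lies 105 mm behind the cabinet's centre, 96 mm above the table.
- hatch_bar (a point): middle of the yellow round bar (14 mm diameter, 260 mm long, along the cabinet's y) on the hatch's front edge, always 96 mm above the table. Push it to the cabinet's rear to fold the hatch, e.g. with closed fingertips about 10 mm below its centre and the tool leaning back 30 to 35 degrees so that its body clears the rising panels.
- carousel: Grey turntable, 274 mm diameter, in the cabinet; origin on its axis at its underside, 18 mm above the table; its top is 10 mm higher. Turns freely both ways (friction about 0.1 N m), stays where left. Four bays lie on its +x, +y, -x, -y axes, centres 95 mm from the axis, each ringed by four ribs 5 mm high with about 2 mm play around a plate.
- hub (a point): top centre of the square aluminium hub knob on the carousel's axis, 70 mm above the table; 36 x 36 mm, 42 mm tall, flats square to the carousel's x and y. Grip it by two flats and turn it to turn the carousel.
- cell_blue: Black square solar-cell plate with cut corners, 62 x 62 mm, 8 mm thick, about 80 g, with a round blue knob on its middle, 16 mm diameter, from 8 to 38 mm above the origin; origin at the centre of its underside, x and y along its sides, z up. A quarter turn makes no difference. Starts in some bay that is not at the front mark; its underside is then 28 mm above the table.
- cell_yellow: solar-cell plate like the blue one, but with a yellow knob; rides in another bay of the carousel; leave it there
- cell_red: solar-cell plate like the blue one, but with a red knob; rides in another bay of the carousel; leave it there
- cell_white: solar-cell plate like the blue one, but with a white knob; rides in another bay of the carousel; leave it there
- board: Fixed lay-up board, wood with orange edge strips, 180 x 258 x 10 mm, origin at the centre of its underside; x along its short side. Five of its six places hold black cells 8 mm thick without knobs; one pocket is empty (white floor, four brass ribs 5 mm high, 67 mm between facing ribs), in the middle of the row nearer the arm.
- pocket (a point): centre of the floor of the empty pocket, 10 mm above the table; axes as the board's. A plate lies in it with its sides along the board's x and y, about 2.5 mm play each side.
- bottle: amber bottle 48 mm in diameter, 110 mm high, standing beyond the work; leave it alone
There are look-alikes about, which are no part of the job. What is shaped like the cell_blue but orange or purple is not meant.

How it is judged (in metres and radians):
On the way, in this order (a step that is already met when the one before it is completed fails the run):
1. the bifold hatch is folded right back (at least 1.33 rad) (value of joint hatch above 1.33 rad), for 0.2 s.
2. the carousel stands still with the blue-knobbed plate in its bay, within 12 mm sideways of the front mark's line (horizontal distance between cell_blue and carousel between 0.087 and 0.103 m and z of cell_blue in the frame of carousel below 0.014 m and angle between cell_blue's own z axis and vertical below 0.15 rad and y of cell_blue in the frame of cabinet between -0.012 and 0.012 m and x of cell_blue in the frame of cabinet below -0.07 m and angular speed of carousel below 0.1 rad/s), for 0.2 s.
3. the blue-knobbed plate is lifted clear of its bay in the gripper (underside at least 60 mm above the table) (height (world z) of cell_blue above 0.06 m and contact force between the fingers and cell_blue above 0.5 N), for 0.1 s.
At the end, for the whole second after the job is handed in: The blue-knobbed plate lies flat on the floor of the empty pocket (within 6 mm of its centre, 2.5 mm of the floor, 0.13 rad of square), at rest and released; the hatch is still open (over 1.2 rad) and the other three plates lie in their bays (horizontal distance between cell_blue and pocket below 0.006 m and z of cell_blue in the frame of pocket between -0.002 and 0.0025 m and angle between cell_blue's own z axis and vertical below 0.05 rad and linear speed of cell_blue below 0.02 m/s and contact force between the fingers and cell_blue below 0.05 N and (angle between the x axis of cell_blue and the x axis of board, either way round below 0.13 rad or angle between the x axis of cell_blue and the y axis of board, either way round below 0.13 rad) and value of joint hatch above 1.2 rad and horizontal distance between cell_yellow and carousel between 0.087 and 0.103 m and z of each of cell_yellow, cell_red, cell_white in the frame of carousel below 0.014 m and angle between each of cell_yellow, cell_red, cell_white's own z axis and vertical below 0.15 rad and horizontal distance between cell_red and carousel between 0.087 and 0.103 m and horizontal distance between cell_white and carousel between 0.087 and 0.103 m); the robot touches nothing.
It fails at once if the yellow-knobbed plate leaves its bay or is tipped (not (horizontal distance between cell_yellow and carousel between 0.087 and 0.103 m and z of cell_yellow in the frame of carousel below 0.014 m and angle between cell_yellow's own z axis and vertical below 0.15 rad)).
It fails at once if the red-knobbed plate leaves its bay or is tipped (not (horizontal distance between cell_red and carousel between 0.087 and 0.103 m and z of cell_red in the frame of carousel below 0.014 m and angle between cell_red's own z axis and vertical below 0.15 rad)).
It fails at once if the white-knobbed plate leaves its bay or is tipped (not (horizontal distance between cell_white and carousel between 0.087 and 0.103 m and z of cell_white in the frame of carousel below 0.014 m and angle between cell_white's own z axis and vertical below 0.15 rad)).
It fails at once if the bottle is pushed by more than 20 mm or tipped (distance of bottle from where it was at the start of the episode above 0.02 m or angle between bottle's own z axis and vertical above 0.2 rad).
It fails at once if the blue-knobbed plate is dropped or thrown (faster than 0.5 m/s out of the fingers) (linear speed of cell_blue above 0.5 m/s and contact force between the fingers and cell_blue below 0.05 N).
It also fails if it takes over 72 s, if anything falls off the work surface, if the arm or the gripper's body presses on something with over 40 N, if the wrist force passes 120 N, or if a joint passes its speed limit or range.

## Working session

There is one attempt and no reset: what is moved stays moved. The work goes in short steps, Python scripts to look and compute and a tool call to move; the robot and the scene stay as the last step left them, time stands still between calls to the robot, and variables do not carry over. Pictures are saved under pics/ and viewed, at most 10 in all, crops included, and the job is handed in when it is done.

Besides the shell and the picture viewer there is one more tool, called after "Request:" as a command line: name --argument value ..., lists and objects as JSON in quotes. arm_command: Moves the arm, as the interface text tells. Scaled input: -1 to 1 covers 2.5 cm each way for a shift and 5 degrees each way for a turn. Its arguments: {"type":"object","properties":{"deltas":{"type":"array","items":{"type":"number"}},"newtons":{"type":"number"}},"required":["deltas"]}

```bash
mkdir -p pics; ls; cat > h.py <<'E'
import numpy as np, cv2
from plant import monitor, camera, camera_model, env, finder
def ray(cam,px,M=None):
    M=M or camera_model(cam); K=np.array(M["camera_matrix"]);P=np.array(M["pose"])
    d=np.linalg.inv(K)@[px[0],px[1],1]; d=np.array([d[0],-d[1],-d[2]])
    return P[:3,3],P[:3,:3]@d
def atz(cam,px,z,M=None):
    o,d=ray(cam,px,M); return o+d*(z-o[2])/d[2]
def dep(cam,px,D,M=None):
    o,d=ray(cam,px,M); return o+d*D[int(px[1]),int(px[0])]
E
python3 - <<'E'
from h import *
s=monitor.get_state(); print(s)
for c in ("top","side"):
    im,D=camera(c); cv2.imwrite(f"pics/{c}0.png",im); np.save(c+"0.npy",D)
    print(c,camera_model(c)["pose"][:3,3] if hasattr(camera_model(c)["pose"],'shape') else camera_model(c)["pose"])
    for q,z in (("front_mark",47),("hatch_bar",96),("hub",70),("cell_blue",28),("pocket",10),("board",0),("cabinet",0),("bottle",0),("hatch_fold_hinge",150)):
        for r in finder.place_of(c,q)[:5]:
            if r["p"]>.2: print(c,q,round(r["p"],2),np.round(r["pixel"]),np.round(atz(c,r["pixel"],z)),np.round(dep(c,r["pixel"],D)))
E
```

```text
pics
{'clock': 0.0, 'joints': array([-1.34262839,  0.33286106, -0.06466927,  1.46094887,  0.02160088,
        1.34989699, -0.08851267]), 'qd': array([ 1.39593707e-03,  9.06796495e-04, -8.13425796e-04,  1.91803960e-03,
        3.00784441e-04,  2.30531495e-05,  5.14325685e-04]), 'joint_efforts': array([-1.54591216e-03, -6.25444508e+01,  4.80538595e-02, -3.91611671e+01,
        1.60825427e-02,  9.89140099e-03,  2.71322847e-05]), 'ee_pos': array([155.02236155, 605.07971905, 230.51899719]), 'orientation': array([ 1.25065775e-01,  9.92148199e-01, -7.07725697e-04, -5.02498483e-05]), 'contact_force': array([ 0.30759835,  0.65031074, -0.19281679]), 'moment': array([-0.0662595 ,  0.01436392, -0.02357605]), 'gripper_force': 0.0, 'opening': 85.6476464195104}
top [ 317.29665722  110.39021472 1411.87506926]
top front_mark 0.96 [290. 249.] [422. 163.  47.] [426. 165.  -4.]
top hatch_bar 0.87 [281. 225.] [485. 184.  96.] [484. 184.  98.]
top hatch_bar 0.21 [291. 248.] [421. 157.  96.] [428. 160.   0.]
top hub 0.37 [308. 219.] [504. 109.  70.] [500. 109. 103.]
top cell_blue 0.92 [195. 211.] [535. 440
[... 774 characters left out ...]
7. 445.  28.] [388. 451.  22.]
side cell_blue 0.68 [231. 152.] [511. 405.  28.] [521. 427.   6.]
side cell_blue 0.57 [340. 186.] [648. 113.  28.] [576.  43. 144.]
side cell_blue 0.57 [191. 231.] [294. 249.  28.] [297. 263.   9.]
side pocket 0.55 [409. 340.] [ 484. -258.   10.] [ 484. -258.    9.]
side board 0.95 [421. 330.] [ 522. -261.    0.] [ 518. -262.   10.]
side board 0.34 [307. 144.] [704. 311.   0.] [608. 191. 145.]
side cabinet 0.63 [305. 191.] [587. 179.   0.] [525. 100. 120.]
side bottle 0.68 [422. 210.] [764. -68.   0.] [750. -75.  19.]
side hatch_fold_hinge 0.64 [304. 146.] [596. 186. 150.] [593. 182. 154.]
side hatch_fold_hinge 0.24 [299. 215.] [459.  41. 150.] [507. 107.  39.]
```

```bash
python3 - <<'E'
import cv2
im=cv2.imread("pics/top0.png"); cv2.imwrite("pics/t0c.png",cv2.resize(im[110:320,160:500],(800,494),interpolation=cv2.INTER_CUBIC))
im=cv2.imread("pics/side0.png"); cv2.imwrite("pics/s0c.png",cv2.resize(im[90:390,150:550],(800,600),interpolation=cv2.INTER_CUBIC))
E
```

```text
(no output)
```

View pics/t0c.png

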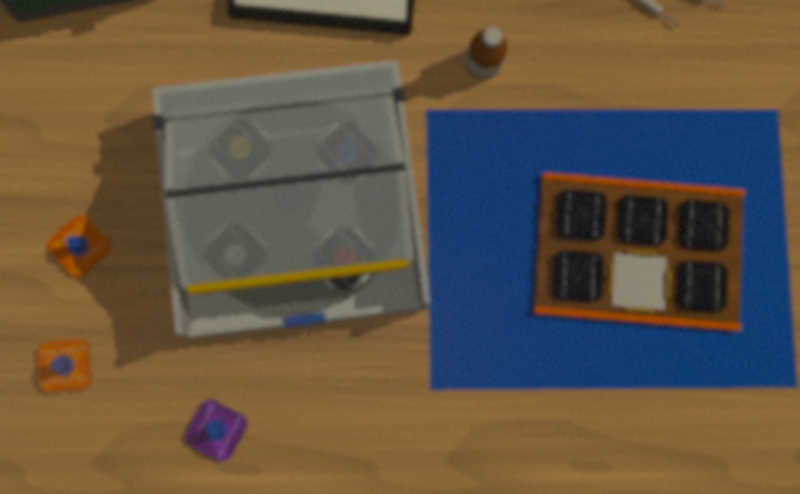

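View pics/s0c.png

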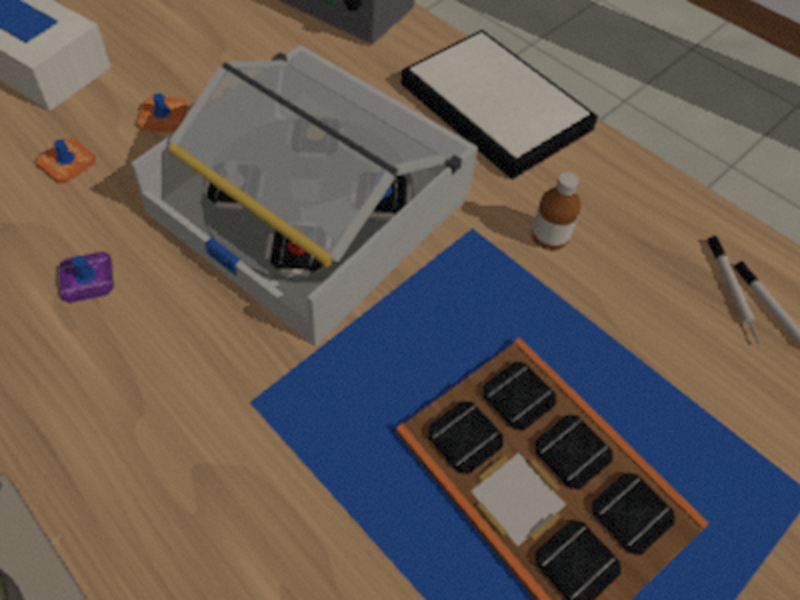

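The crop of the top view shows the cabinet in its left part, yawed by a few degrees. The blue-knobbed candidates are:
- orange plates at top px (193,214) and (187,265)
- a purple plate at (252,293)
- a black plate under the hatch at about (307,174), in the rear-right bay

The black one fits the description. Under the hatch, the red knob is front-right, white front-left and yellow rear-left. The pocket is at about (432,230). Next I measure the geometry by colour.

```bash
python3 - <<'E'
from h import *
for c in ("top","side"):
    im=cv2.imread(f"pics/{c}0.png"); hsv=cv2.cvtColor(im,cv2.COLOR_BGR2HSV)
    H,S,V=cv2.split(hsv)
    M=camera_model(c)
    def line(m,z,name):
        n,l,st,ce=cv2.connectedComponentsWithStats(m.astype(np.uint8))
        i=1+np.argmax(st[1:,4]); ys,xs=np.where(l==i)
        p=np.array([atz(c,(x,y),z,M)[:2] for x,y in zip(xs,ys)])
        (cx,cy),(w,h),a=cv2.minAreaRect(p.astype(np.float32))
        v=np.linalg.svd(p-p.mean(0),full_matrices=False)[2][0]; v=v*np.sign(v[1])
        print(c,name,st[i,4],"mean",p.mean(0).round(1),"rect",round(cx,1),round(cy,1),round(w),round(h),"yaw(y-axis dir)",np.degrees(np.arctan2(-v[0],v[1])).round(2))
    roi=np.zeros(H.shape,bool)
    if c=="top": roi[170:260,225:345]=1
    else: roi[150:240,215:330]=1
    line(roi&(H>20)&(H<32)&(S>190)&(V>90),96,"bar")
    line(roi&(H>100)&(H<125)&(S>130)&((np.indices(H.shape)[0]>235) if c=="top" else (np.indices(H.shape)[0]>200)),46,"mark")
    r=np.zeros(H.shape,bool)
    if c=="top": r[175:260,380:480]=1
    else: r[250:390,345:510]=1
    line(r&(S<70)&(V>120),10,"pocket")
    o=r&(H>3)&(H<14)&(S>215)&(V>120)
    n,l,st,ce=cv2.connectedComponentsWithStats(o.astype(np.uint8))
    for i in range(1,n):
        if st[i,4]>60: line(l==i,10,"orange")
E
```

```text
top bar 318 mean [478.7 171.7] rect 478.6 170.8 10 256 yaw(y-axis dir) 6.69
top mark 31 mean [433.3 162.9] rect 433.2 164.9 6 40 yaw(y-axis dir) 6.95
top pocket 439 mean [ 481.6 -253.8] rect 482.1 -253.8 65 63 yaw(y-axis dir) 66.12Traceback (most recent call last):
  File "<stdin>", line 16, in <module>
  File "<stdin>", line 8, in line
    return _wrapfunc(a, 'argmax', axis=axis, out=out, **kwds)
    return bound(*args, **kwds)
ValueError: attempt to get argmax of an empty sequence
```

Request:
arm_command --deltas '[0.6, -1, 0, 0, 0, 0.85, 0, 0.6, -1, 0, 0, 0, 0.85, 0, 0.6, -1, 0, 0, 0, 0.85, 0, 0.6, -1, 0, 0, 0, 0.85, 0, 0.6, -1, 0, 0, 0, 0.85, 0, 0.6, -1, 0, 0.111, -0.936, 0, 0, 0.6, -1, 0, 0.111, -0.936, 0, 0, 0.6, -1, 0, 0.111, -0.936, 0, 0, 0.6, -1, 0, 0.111, -0.936, 0, 0, 0.6, -1, 0, 0.111, -0.936, 0, 0, 0.6, -1, 0, 0.111, -0.936, 0, 0, 0.6, -1, 0, 0.111, -0.936, 0, 0]'

```text
clock: 2.0
ee_pos: [335.6, 304.7, 231.9]
orientation: [-0.058, 0.956, 0.017, 0.286]
contact_force: [0.5, -1.2, 0.1]
opening: 0.0
gripper_force: 0.0
```

Request:
arm_command --deltas '[0.69, -0.935, 0, 0, 0, 0, 0, 0.69, -0.935, -0.5, 0, 0, 0, 0, 0.69, -0.935, -1, 0, 0, 0, 0, 0.69, -0.935, -1, 0, 0, 0, 0, 0.69, -0.935, -1, 0, 0, 0, 0, 0.69, -0.935, -1, 0, 0, 0, 0, 0, 0, -0.68, 0, 0, 0, 0, 0, 0, -0.66, 0, 0, 0, 0]'

```text
clock: 2.67
ee_pos: [417.5, 195.6, 137.7]
orientation: [-0.059, 0.956, 0.015, 0.286]
contact_force: [-0.6, 0.7, 0.9]
opening: 0.3
gripper_force: 0.0
```

```bash
python3 - <<'E'
from h import *
print(monitor.get_state()["ee_pos"],monitor.get_state()["joints"])
im,D=camera("side"); im2,_=camera("wrist")
cv2.imwrite("pics/s1.png",np.hstack([cv2.resize(im[90:290,150:350],(400,400)),cv2.resize(im2,(400,250)).repeat(1,0) if 0 else cv2.copyMakeBorder(cv2.resize(im2,(400,250)),0,150,0,0,0)]))
E
```

```text
[417.52915764 195.56475836 137.71757553] [-0.48034262 -0.27482143 -0.28864251  2.41405248  0.50540472  0.57893058
  0.54794972]
```

View pics/s1.png

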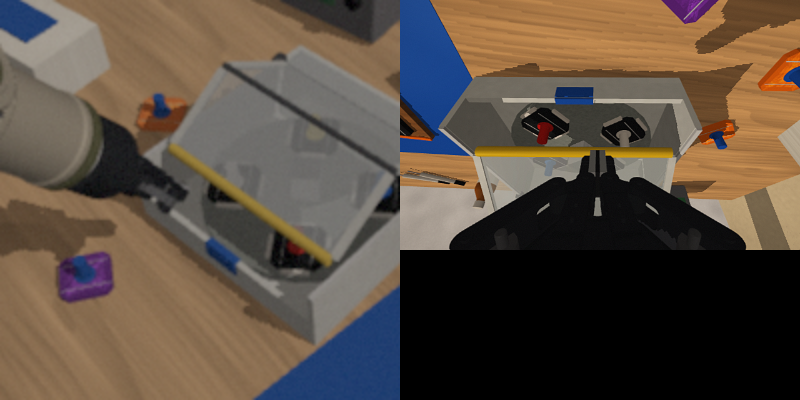

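The side and wrist views show the finger tips in front of and above the yellow bar, centred on it. The red (wrist crop 543,132) and white (625,132) knobs are at the front. The lean has driven joint 4 to its limit, so I take some lean off here and restore it while pushing.

Request:
arm_command --deltas '[0.2, -0.25, 0, -0.11, 0.93, 0, 0, 0.2, -0.25, 0, -0.11, 0.93, 0, 0, 0.2, -0.25, 0, -0.11, 0.93, 0, 0, 0.2, -0.25, 0, -0.11, 0.93, 0, 0, 0.06, -0.25, -0.7, 0, 0, 0, 0, 0, 0, -0.7, 0, 0, 0, 0, 0, 0, -0.7, 0, 0, 0, 0, 0, 0, 0, 0, 0, 0, 0]'

```text
clock: 3.43
ee_pos: [437.3, 164.2, 83.4]
orientation: [-0.063, 0.99, 0.004, 0.125]
contact_force: [-0.6, -0.3, -0.6]
opening: -0.3
gripper_force: 0.0
```

```bash
python3 - <<'E'
from h import *
print(monitor.get_state()["joints"])
E
```

```text
[-0.52567247 -0.02525507 -0.00910866  2.23168452  0.16047152  0.7137264
  1.05231809]
```

Request:
arm_command --deltas '[0.4, 0.047, 0.03, 0, 0, 0, 0, 0.4, 0.047, 0.03, 0, 0, 0, 0, 0.4, 0.047, 0, 0, 0, 0, 0, 0.4, 0.047, 0, 0.05, -0.4, 0, 0, 0.4, 0.047, 0, 0.05, -0.4, 0, 0, 0.4, 0.047, 0, 0.05, -0.4, 0, 0, 0.4, 0.047, 0, 0.05, -0.4, 0, 0, 0.4, 0.047, 0, 0.05, -0.4, 0, 0, 0.4, 0.047, 0, 0.05, -0.4, 0, 0, 0.4, 0.047, 0, 0.05, -0.4, 0, 0, 0.4, 0.047, 0, 0.05, -0.4, 0, 0, 0.4, 0.047, 0, 0.05, -0.4, 0, 0]'

```text
clock: 4.43
ee_pos: [560.6, 179.0, 88.3]
orientation: [-0.059, 0.957, 0.015, 0.283]
contact_force: [-1.7, -1.3, -1.0]
opening: -0.1
gripper_force: 0.7
```

Request:
arm_command --deltas '[0.4, 0.047, -0.05, 0, 0, 0, 0, 0.4, 0.047, -0.05, 0, 0, 0, 0, 0.4, 0.047, 0, 0, 0, 0, 0, 0.4, 0.047, 0, 0, 0, 0, 0, 0.4, 0.047, 0, 0, 0, 0, 0, 0.4, 0.047, 0, 0, 0, 0, 0]'

```text
clock: 4.93
ee_pos: [620.1, 186.0, 84.7]
orientation: [-0.059, 0.958, 0.015, 0.281]
contact_force: [-2.5, 0.5, -2.5]
opening: -0.4
gripper_force: 1.0
```

```bash
python3 - <<'E'
from h import *
im,D=camera("side"); im2,_=camera("wrist")
cv2.imwrite("pics/s2.png",np.hstack([cv2.resize(im[90:290,150:350],(400,400)),cv2.copyMakeBorder(cv2.resize(im2,(400,250)),0,150,0,0,0)]))
E
```

```text
(no output)
```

View pics/s2.png

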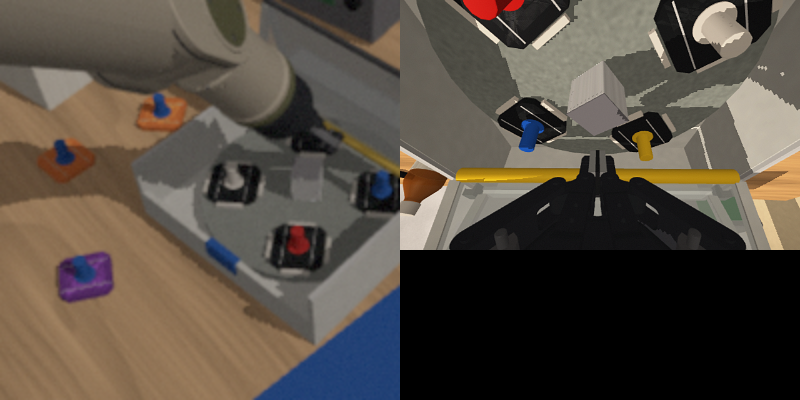

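The hatch is folding. The wrist view shows the bar riding on the finger tips, with the blue plate (530,128) and yellow plate (643,135) uncovered. I continue to the stop.

Request:
arm_command --deltas '[0.2, 0.024, 0, 0, 0, 0, 0, 0.2, 0.024, 0, 0, 0, 0, 0, 0.2, 0.024, 0, 0, 0, 0, 0, 0.12, 0.014, 0, 0, 0, 0, 0]'

```text
clock: 5.37
ee_pos: [637.3, 187.9, 84.7]
orientation: [-0.059, 0.958, 0.015, 0.281]
contact_force: [-1.2, -0.7, -1.9]
opening: 0.1
gripper_force: 0.9
```

Request:
arm_command --deltas '[0.12, 0.014, 0, 0, 0, 0, 0, 0.12, 0.014, 0, 0, 0, 0, 0, 0.12, 0.014, 0, 0, 0, 0, 0]'

```text
clock: 5.62
ee_pos: [644.4, 188.7, 83.4]
orientation: [-0.059, 0.958, 0.015, 0.28]
contact_force: [-19.6, -2.8, 1.6]
opening: -0.1
gripper_force: 7.6
```

Request:
arm_command --deltas '[0, 0, 0, 0, 0, 0, 0, -0.4, -0.04, 0, 0, 0, 0, 0, -0.8, -0.1, 0.1, 0, 0, 0, 0, -0.9, -0.1, 0.4, 0, 0, 0, 0, -0.9, -0.1, 0.8, -0.1, 0.9, 0, 0, -0.3, 0, 0.8, -0.11, 0.93, 0, 0, 0, 0, 0.4, -0.11, 0.93, 0, 0.3, 0, 0, 0, -0.11, 0.93, 0, 0.8, 0, 0, 0, -0.11, 0.93, 0, 0.9, 0, 0, 0, -0.11, 0.93, 0, 0.9, 0, 0, 0, -0.11, 0.93, 0, 0.9, 0, 0, 0, 0, 0, 0, 0.9]'

```text
clock: 6.62
ee_pos: [565.3, 180.5, 147.6]
orientation: [-0.061, 0.998, -0.0, 0.0]
contact_force: [-0.5, -0.7, -0.3]
opening: 72.0
gripper_force: 0.0
```

```bash
python3 - <<'E'
from h import *
s=monitor.get_state(); print(s["ee_pos"],s["joints"].round(2),s["orientation"])
im,D=camera("wrist"); M=camera_model("wrist"); print(np.array(M["pose"]).round(3))
cv2.imwrite("pics/w3.png",im)
for q,z in (("hub",70),("cell_blue",28),("front_mark",47),("hatch_bar",96)):
    for r in finder.place_of("wrist",q)[:4]:
        if r["p"]>.2: print(q,round(r["p"],2),np.round(r["pixel"]),np.round(atz("wrist",r["pixel"],z,M)),np.round(dep("wrist",r["pixel"],D,M)))
hsv=cv2.cvtColor(im,cv2.COLOR_BGR2HSV);H,S,V=cv2.split(hsv)
for n,m in (("blue",(H>100)&(H<125)&(S>150)&(V>60)),("red",((H<5)|(H>175))&(S>180)&(V>60)),("yellow",(H>20)&(H<30)&(S>170)&(V>90))):
    k,l,st,ce=cv2.connectedComponentsWithStats(m.astype(np.uint8))
    for i in range(1,k):
        if st[i,4]>80: 
            ys,xs=np.where(l==i); p=np.median([dep("wrist",(x,y),D,M) for x,y in zip(xs,ys)],axis=0)
            print(n,st[i],ce[i].round(),p.round())
s=finder.place_of
im,D=camera("top"); cv2.imwrite("pics/t3.png",im)
E
```

```text
[565.32018279 180.47773486 147.55870906] [-0.38  0.32 -0.01  1.66  0.    1.17  1.3 ] [-6.12702312e-02  9.98121183e-01 -2.22980054e-04  1.16635413e-04]
[[-1.22000e-01 -9.40000e-01 -3.18000e-01  4.82981e+02]
 [ 9.92000e-01 -1.16000e-01 -3.70000e-02  1.70427e+02]
 [-2.00000e-03 -3.21000e-01  9.47000e-01  2.89619e+02]
 [ 0.00000e+00  0.00000e+00  0.00000e+00  1.00000e+00]]
hub 0.56 [315. 222.] [578. 181.  70.] [578. 181.  70.]
cell_blue 0.71 [567. 184.] [526. 423.  28.] [529. 441.   9.]
cell_blue 0.57 [243. 255.] [644. 111.  28.] [558. 143. 168.]
front_mark 0.57 [312.  38.] [435. 161.  47.] [435. 161.  46.]
hatch_bar 0.56 [313. 318.] [656. 189.  96.] [651. 188. 102.]
blue [    0     0   149   279 26332] [ 60. 142.] [558. -89.   1.]
blue [284  31  65  16 949] [316.  39.] [435. 164.  46.]
blue [561 176  47  27 809] [582. 190.] [530. 443.  24.]
red [235 115  32  30 763] [251. 130.] [509. 119.  49.]
yellow [356 267  25  35 614] [369. 283.] [644. 244.  51.]
yellow [ 237  309  158   14 2005] [317. 316.] [650. 192. 101.]
```

View pics/w3.png

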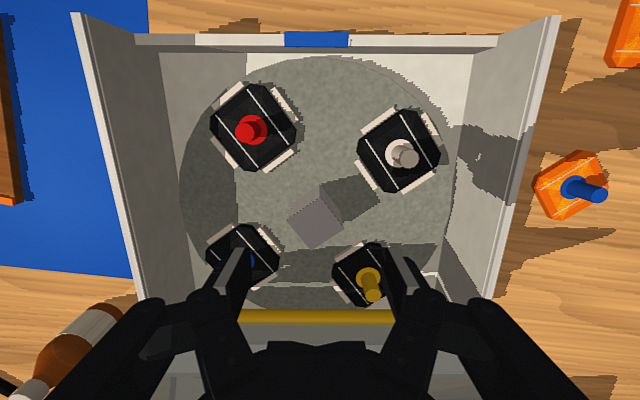

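The wrist view shows the hatch open with its bar at (317,316). The hub top is at (315,222), the red plate at (254,127), white at (399,151), yellow at (365,275) and blue at (243,255) half behind a finger. The front mark is at (316,39).

```bash
python3 - <<'E'
from h import *
M=camera_model("wrist"); C=np.array([578.3,181])
a=lambda v:np.degrees(np.arctan2(v[1],v[0])).round(1)
for n,px,z in (("red plate",(254,127),36),("white plate",(399,151),36),("red rim",(251,131),51),("yel rim",(369,283),51)):
    p=atz("wrist",px,z,M)[:2]; print(n,p.round(),a(p-C),np.linalg.norm(p-C).round())
im=cv2.imread("pics/w3.png"); g=cv2.cvtColor(im,cv2.COLOR_BGR2GRAY)
h=[atz("wrist",p,70,M)[:2] for p in ((287,220),(319,197),(343,231),(312,249))]
print(np.round(h),[a(h[i]-h[i-1]) for i in range(4)],np.mean(h,0))
mk=atz("wrist",(316.5,39),46,M); print(mk)
b=[atz("wrist",p,96,M)[:2] for p in ((237,316),(395,316.5))]; print("bar",b,a(b[1]-b[0])-90)
D=None
# plate black blobs, upper faces from wrist image
hsv=cv2.cvtColor(im,cv2.COLOR_BGR2HSV);V=hsv[...,2]
for r in finder.masks_of("wrist","cell_red")[:4]+finder.masks_of("wrist","hub")[:1]: 
    print(r["p"],r["pixel"],r["region"].sum())
E
```

```text
red plate [506. 118.] -138.6 96.0
white plate [511. 251.] 133.9 97.0
red rim [509. 119.] -138.1 94.0
yel rim [645. 245.] 44.0 92.0
[[577. 157.]
 [553. 182.]
 [582. 207.]
 [603. 182.]] [np.float64(-135.6), np.float64(134.4), np.float64(41.1), np.float64(-49.8)] [578.79842975 181.87961533]
[432.86639692 164.61824788  46.        ]
bar [array([661.09523897, 123.99898726]), array([644.52823279, 259.54445764])] 7.0
0.76 [250.1, 127.3] 4978
0.65 [315.4, 187.1] 39056
```

Request:
arm_command --deltas '[0.26, 0.02, 0, 0, 0, 0.9, 0.85, 0.27, 0.02, 0, 0, 0, 0.9, 0.85, 0, 0, 0, 0, 0, 0.9, 0.85, 0, 0, 0, 0, 0, 0.9, 0.85, 0, 0, -0.6, 0, 0, 0.9, 0.85, 0, 0, -0.6, 0, 0, 0.9, 0.85, 0, 0, -0.6, 0, 0, 0.9, 0.85, 0, 0, -0.6, 0, 0, 0.9, 0.85, 0, 0, -0.8, 0, 0, 0, 0.85, 0, 0, -0.8, 0, 0, 0, 0.85, 0, 0, -0.38, 0, 0, 0, 0.85, 0, 0, 0, 0, 0, 0, 0.6]' --newtons 30

```text
clock: 8.02
ee_pos: [575.2, 181.1, 35.8]
orientation: [-0.367, 0.93, 0.0, -0.001]
contact_force: [-0.2, -0.2, 0.8]
opening: 62.3
gripper_force: 0.0
```

Request:
arm_command --deltas '[0, 0, 0, 0, 0, 0, 0.3, 0, 0, 0, 0, 0, 0, 0.3, 0, 0, 0, 0, 0, 0, 0.3, 0, 0, 0, 0, 0, 0, 0.3, 0, 0, 0, 0, 0, 0, 0.3]'

```text
clock: 8.43
ee_pos: [579.1, 180.1, 39.8]
orientation: [-0.366, 0.93, -0.001, 0.003]
contact_force: [5.4, -5.2, -1.8]
opening: 35.6
gripper_force: 33.3
```

Request:
arm_command --deltas '[0.05, -0.05, 0, 0, 0, -0.3, 0.3, 0.03, -0.03, 0, 0, 0, -0.6, 0.3, 0, 0, 0, 0, 0, -0.8, 0.3, 0, 0, 0, 0, 0, -0.8, 0.3, 0, 0, 0, 0, 0, -0.8, 0.3, 0, 0, 0, 0, 0, -0.8, 0.3, 0, 0, 0, 0, 0, -0.8, 0.3, 0, 0, 0, 0, 0, -0.8, 0.3, 0, 0, 0, 0, 0, -0.8, 0.3, 0, 0, 0, 0, 0, -0.8, 0.3, 0, 0, 0, 0, 0, -0.8, 0.3, 0, 0, 0, 0, 0, -0.8, 0.3]'

```text
clock: 9.43
ee_pos: [578.4, 181.6, 39.8]
orientation: [0.013, 1.0, 0.001, 0.001]
contact_force: [-6.0, 2.9, 7.9]
opening: 35.5
gripper_force: 34.4
```

Request:
arm_command --deltas '[0, 0, 0, 0, 0, -0.8, 0.3, 0, 0, 0, 0, 0, -0.8, 0.3, 0, 0, 0, 0, 0, -0.8, 0.3, 0, 0, 0, 0, 0, -0.8, 0.3, 0, 0, 0, 0, 0, -0.8, 0.3, 0, 0, 0, 0, 0, -0.8, 0.3, 0, 0, 0, 0, 0, -0.8, 0.3, 0, 0, 0, 0, 0, -0.8, 0.3, 0, 0, 0, 0, 0, -0.8, 0.3, 0, 0, 0, 0, 0, -0.8, 0.3, 0, 0, 0, 0, 0, -0.8, 0.3, 0, 0, 0, 0, 0, -0.8, 0.3]'

```text
clock: 10.43
ee_pos: [579.2, 183.2, 39.8]
orientation: [0.419, 0.908, 0.002, 0.001]
contact_force: [1.1, 9.2, 2.9]
opening: 35.7
gripper_force: 33.8
```

Request:
arm_command --deltas '[0, 0, 0, 0, 0, -0.8, 0.3, 0, 0, 0, 0, 0, -0.8, 0.3, 0, 0, 0, 0, 0, -0.8, 0.3, 0, 0, 0, 0, 0, -0.8, 0.3, 0, 0, 0, 0, 0, -0.8, 0.3, 0, 0, 0, 0, 0, -0.6, 0.3, 0, 0, 0, 0, 0, -0.4, 0.3, 0, 0, 0, 0, 0, -0.3, 0.3, 0, 0, 0, 0, 0, -0.2, 0.3, 0, 0, 0, 0, 0, 0, 0.3, 0, 0, 0, 0, 0, 0, 0.3, 0, 0, 0, 0, 0, 0, 0.3]'

```text
clock: 11.43
ee_pos: [580.1, 183.7, 39.8]
orientation: [0.621, 0.784, 0.003, 0.001]
contact_force: [5.8, 9.2, -1.5]
opening: 35.6
gripper_force: 33.3
```

```bash
cat > ang.py <<'E'
from h import *
from scipy.spatial.transform import Rotation as R
s=monitor.get_state(); y=R.from_quat(s["orientation"]).as_matrix(); print("tool y deg",np.degrees(np.arctan2(y[1,1],y[0,1])).round(1),"z",y[:,2].round(3),s["joints"].round(2),s["ee_pos"].round(1))
E
python3 ang.py
```

```text
tool y deg 13.2 z [ 0.004  0.003 -1.   ] [-0.62  0.48  0.3   1.72 -0.17  0.96 -0.03] [580.1 183.7  39.8]
```

Request:
arm_command --deltas '[0, 0, 0, 0, 0, -0.5, 0.3, 0, 0, 0, 0, 0, -0.45, 0.3, 0, 0, 0, 0, 0, -0.2, 0.3, 0, 0, 0, 0, 0, -0.1, 0.3, 0, 0, 0, 0, 0, 0, 0.3, 0, 0, 0, 0, 0, 0, 0.3, 0, 0, 0, 0, 0, 0, 0.3, 0, 0, 0, 0, 0, 0, 0.7, 0, 0, 0, 0, 0, 0, 0.7, 0, 0, 0, 0, 0, 0, 0.7, 0, 0, 0.5, 0, 0, 0, 0.7, 0, 0, 0.9, 0, 0, 0, 0.7]'

```text
clock: 12.43
ee_pos: [577.2, 178.8, 71.8]
orientation: [0.664, 0.748, -0.003, -0.0]
contact_force: [0.4, -0.3, 0.3]
opening: 60.0
gripper_force: 0.0
```

Request:
arm_command --deltas '[0, 0, 1, 0, 0, 0, 0.5, -0.5, 0, 1, 0, 0, 0, 0.5, -0.8, -0.1, 1, 0, 0, 0, 0.5, -0.8, -0.1, 0, 0, 0, 0, 0.5, -0.8, -0.1, 0, 0, 0, 0, 0.5, 0, 0, 0, 0, 0, 0, 0.5]'

```text
clock: 12.93
ee_pos: [503.8, 171.8, 149.3]
orientation: [0.664, 0.748, -0.0, 0.0]
contact_force: [0.0, 0.5, -0.3]
opening: 43.1
gripper_force: 0.0
```

```bash
python3 ang.py; python3 - <<'E'
from h import *
M=camera_model("wrist")
im,D=camera("wrist"); cv2.imwrite("pics/w4.png",im); np.save("w4.npy",D)
for q,z in (("cell_blue",28),("front_mark",47),("hub",70)):
    for r in finder.place_of("wrist",q)[:4]:
        if r["p"]>.2: print(q,round(r["p"],2),np.round(r["pixel"]),np.round(atz("wrist",r["pixel"],z,M)))
hsv=cv2.cvtColor(im,cv2.COLOR_BGR2HSV);H,S,V=cv2.split(hsv)
m=(H>100)&(H<125)&(S>150)&(V>60)
k,l,st,ce=cv2.connectedComponentsWithStats(m.astype(np.uint8))
for i in range(1,k):
    if st[i,4]>80: print(st[i],ce[i].round(),atz("wrist",ce[i],50,M).round())
im,D=camera("top"); cv2.imwrite("pics/t4.png",im)
E
```

```text
tool y deg 6.8 z [-0.    -0.001 -1.   ] [-0.73  0.19  0.35  1.83 -0.07  1.13 -0.23] [503.8 171.8 149.3]
cell_blue 0.59 [297. 192.] [484. 169.  28.]
cell_blue 0.56 [118.  56.] [320. 272.  28.]
hub 0.57 [406. 205.] [580. 182.  70.]
hub 0.28 [518. 220.] [679. 180.  70.]
[  78   40   49   32 1031] [104.  54.] [324. 271.  50.]
[235 170  15  52 553] [242. 196.] [436. 166.  50.]
[284 182  28  32 630] [297. 196.] [486. 172.  50.]
[ 183  340   44   60 1335] [208. 373.] [403. -56.  50.]
[406 366  34  31 640] [424. 377.] [656. -33.  50.]
```

View pics/w4.png

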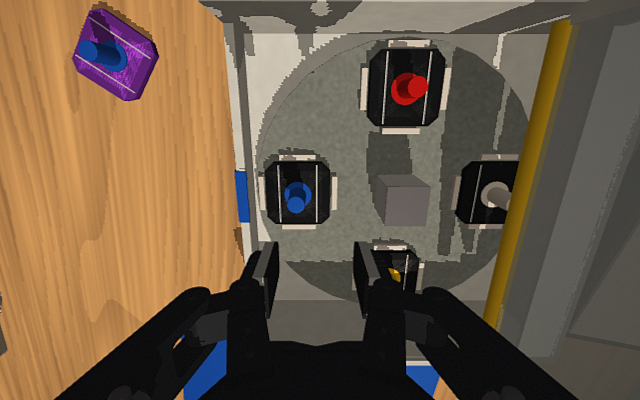

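The wrist view shows the black plate with the blue knob (297,196) squarely behind the front mark (242,196). Red is at (406,85), white at (495,192), yellow at (397,272). I refine the knob position and descend.

```bash
python3 - <<'E'
from h import *
M=camera_model("wrist");D=np.load("w4.npy")
print(atz("wrist",(296,203.5),66,M),atz("wrist",(298,192),36,M))
im=cv2.imread("pics/w4.png");H,S,V=cv2.split(cv2.cvtColor(im,cv2.COLOR_BGR2HSV))
m=((H>100)&(H<125)&(S>150)&(V>60)); m[:170]=0;m[240:]=0;m[:,:270]=0;m[:,330:]=0
P=np.array([dep("wrist",(x,y),D,M) for y,x in zip(*np.where(m))]); t=P[P[:,2]>62]; print(len(t),t[:,:2].mean(0),t.min(0),t.max(0))
E
```

```text
[489.43421306 171.28967752  66.        ] [489.25884352 172.32691662  36.        ]
248 [488.88780162 171.37784032] [481.50902583 162.55240417  62.01128472] [496.63276047 252.90400373 290.77294112]
```

Request:
arm_command --deltas '[-0.33, -0.01, 0, 0, 0, 0, 0.5, -0.32, -0.01, 0, 0, 0, 0, 0.5, 0, 0, -0.9, 0, 0, 0, 0.5, 0, 0, -0.9, 0, 0, 0, 0.5, 0, 0, -0.9, 0, 0, 0, 0.5, 0, 0, -0.9, 0, 0, 0, 0.5, 0, 0, -0.5, 0, 0, 0, 0.5, 0, 0, -0.27, 0, 0, 0, 0.5, 0, 0, 0, 0, 0, 0, 0.5]' --newtons 25

```text
clock: 13.93
ee_pos: [488.8, 171.2, 37.4]
orientation: [0.664, 0.748, -0.002, 0.0]
contact_force: [-0.2, 0.5, -0.9]
opening: 42.6
gripper_force: 0.0
```

Request:
arm_command --deltas '[0, 0, 0, 0, 0, 0, 0.1, 0, 0, 0, 0, 0, 0, 0.1, 0, 0, 0, 0, 0, 0, 0.1, 0, 0, 0, 0, 0, 0, 0.1, 0, 0, 0, 0, 0, 0, 0.1]'

```text
clock: 14.35
ee_pos: [488.3, 171.7, 39.5]
orientation: [0.664, 0.748, -0.002, -0.001]
contact_force: [-13.0, -2.5, 10.4]
opening: 14.6
gripper_force: 27.0
```

Request:
arm_command --deltas '[-0.08, 0, 0, 0, 0, 0, 0.1, -0.04, 0, 0.08, 0, 0, 0, 0.1, 0, 0, 0.2, 0, 0, 0, 0.1, 0, 0, 0.3, 0, 0, 0, 0.1, 0, 0, 0.5, 0, 0, 0, 0.1, 0, 0, 0.7, 0, 0, 0, 0.1, 0, 0, 0.7, 0, 0, 0, 0.1, 0, 0, 0.7, 0, 0, 0, 0.1, 0, 0, 0.7, 0, 0, 0, 0.1, 0, 0, 0.7, 0, 0, 0, 0.1, 0, 0, 0, 0, 0, 0, 0.1]' --newtons 40

```text
clock: 15.27
ee_pos: [489.1, 172.2, 157.5]
orientation: [0.664, 0.748, 0.002, 0.002]
contact_force: [0.6, 1.2, -0.8]
opening: 14.8
gripper_force: 39.0
```

```bash
python3 ang.py; python3 - <<'E'
from h import *
print(monitor.get_state()["contact_force"],monitor.get_state()["opening"])
im,D=camera("side"); im2,_=camera("wrist"); M=camera_model("wrist")
cv2.imwrite("pics/s5.png",np.hstack([cv2.resize(im[90:290,150:350],(400,400)),cv2.copyMakeBorder(cv2.resize(im2,(400,250)),0,150,0,0,0)]))
for r in finder.place_of("side","pocket")[:2]: print(r["p"],atz("side",r["pixel"],10).round(1))
im,D=camera("top"); g=im.copy(); cv2.imwrite("pics/t5.png",im)
for r in finder.place_of("top","pocket")[:2]: print(r["p"],r["pixel"],atz("top",r["pixel"],10).round(1))
H,S,V=cv2.split(cv2.cvtColor(im,cv2.COLOR_BGR2HSV))
print(np.c_[H[180:252:3,420],S[180:252:3,420],V[180:252:3,420]].tolist())
o=((H<16)&(S>225)&(V>150)); o[:170]=0;o[265:]=0;o[:,:375]=0;o[:,490:]=0
k,l,st,ce=cv2.connectedComponentsWithStats(o.astype(np.uint8))
for i in range(1,k):
    if st[i,4]>30:
        ys,xs=np.where(l==i); p=np.array([atz("top",(x,y),10)[:2] for x,y in zip(xs,ys)])
        v=np.linalg.svd(p-p.mean(0),full_matrices=False)[2][0]; v*=np.sign(v[1]); r=cv2.minAreaRect(p.astype(np.float32))
        print(st[i],np.round(r[0],1),np.round(r[1]),np.degrees(np.arctan2(-v[0],v[1])))
E
```

```text
tool y deg 6.8 z [ 0.005  0.001 -1.   ] [-0.74  0.15  0.35  1.86 -0.05  1.14 -0.26] [489.1 172.2 157.5]
[ 0.56324317  1.1826598  -0.81329888] 14.83779843617948
0.89 [ 482.9 -252.9   10. ]
0.88 [432.9, 231.2] [ 475.7 -258.6   10. ]
0.59 [279.1, 166.0] [675.  196.9  10. ]
[[108, 206, 120], [107, 210, 118], [8, 181, 148], [14, 202, 101], [15, 191, 99], [14, 177, 91], [14, 186, 81], [15, 194, 80], [13, 170, 84], [13, 181, 69], [14, 169, 68], [15, 177, 91], [15, 180, 99], [15, 114, 114], [19, 124, 121], [20, 124, 130], [19, 104, 132], [20, 110, 132], [18, 80, 128], [17, 70, 128], [15, 133, 102], [14, 246, 145], [169, 96, 80], [107, 205, 118]]
[388 241  86   9 124] [ 435.5 -249.6] [251.   5.] -5.1890771631207775
```

View pics/s5.png

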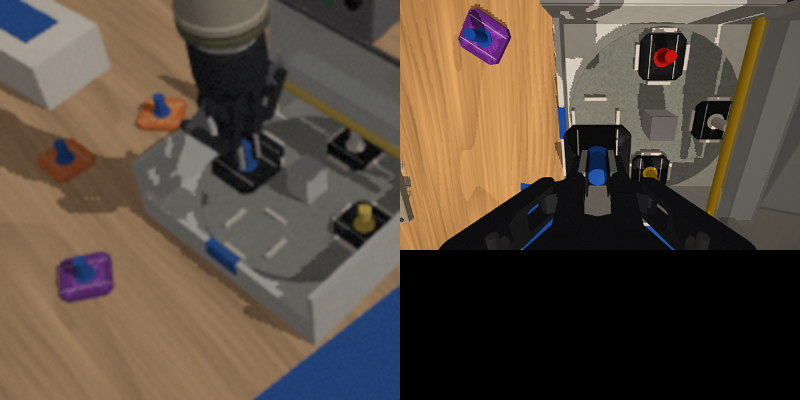

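The side view shows the plate held level by the knob, with its bay empty and the other plates in place. Next I carry it past the pocket, because the wrist camera sees the +y side of the tool, and look at the pocket from there.

Request:
arm_command --deltas '[0, -0.4, 0, 0, 0, 0, 0.1, 0, -0.8, 0, 0, 0, 0, 0.1, 0, -1, 0, 0, 0, 0, 0.1, 0, -1, 0, 0, 0, 0, 0.1, 0, -1, 0, 0, 0, 0, 0.1, 0, -1, 0, 0, 0, 0, 0.1, 0, -1, 0, 0, 0, 0, 0.1, 0, -1, 0, 0, 0, -0.4, 0.1, 0, -1, 0, 0, 0, -0.5, 0.1, 0, -1, 0, 0, 0, -0.5, 0.1, 0, -1, 0, 0, 0, -0.5, 0.1, 0, -1, 0, 0, 0, -0.5, 0.1]'

```text
clock: 16.52
ee_pos: [486.1, -110.4, 152.7]
orientation: [0.739, 0.674, -0.001, 0.0]
contact_force: [0.8, -0.2, -1.5]
opening: 14.5
gripper_force: 39.0
```

Request:
arm_command --deltas '[0, -1, 0, 0, 0, 0, 0.1, 0, -1, 0, 0, 0, 0, 0.1, 0, -1, 0, 0, 0, 0, 0.1, 0, -1, 0, 0, 0, 0, 0.1, -0.1, -1, 0, 0, 0, 0, 0.1, -0.1, -1, 0, 0, 0, 0, 0.1, -0.1, -1, 0, 0, 0, 0, 0.1, 0, -1, 0, 0, 0, 0, 0.1, 0, -0.8, 0, 0, 0, 0, 0.1, 0, -0.4, 0, 0, 0, 0, 0.1, 0, 0, 0, 0, 0, 0, 0.1, 0, 0, 0, 0, 0, 0, 0.1]'

```text
clock: 17.52
ee_pos: [479.0, -338.2, 152.6]
orientation: [0.738, 0.674, -0.001, 0.0]
contact_force: [0.5, 0.5, -0.1]
opening: 14.8
gripper_force: 39.0
```

```bash
python3 ang.py; python3 - <<'E'
from h import *
M=camera_model("wrist"); im,D=camera("wrist"); cv2.imwrite("pics/w6.png",im); np.save("w6.npy",D)
for r in finder.place_of("wrist","pocket")[:2]: print(r["p"],r["pixel"],atz("wrist",r["pixel"],10,M).round(1))
for r in finder.masks_of("wrist","pocket")[:1]: print(r["p"],r["pixel"],r["region"].sum())
H,S,V=cv2.split(cv2.cvtColor(im,cv2.COLOR_BGR2HSV))
m=((S<60)&(V>130)).astype(np.uint8); k,l,st,ce=cv2.connectedComponentsWithStats(m)
for i in range(1,k):
    if st[i,4]>400: 
        ys,xs=np.where(l==i); p=np.array([atz("wrist",(x,y),10,M)[:2] for x,y in zip(xs,ys)]); r=cv2.minAreaRect(p.astype(np.float32)); print(st[i],p.mean(0).round(1),np.round(r[0],1),np.round(r[1],1),r[2])
E
```

```text
tool y deg -5.2 z [-0.001 -0.001 -1.   ] [-0.04  0.36  0.72  1.7  -0.25  1.18  0.65] [ 479.  -338.2  152.6]
0.72 [311.2, 103.0] [ 481.6 -254.5   10. ]
0.65 [356.0, 95.3] 39153
[ 278   67   70   71 4771] [ 483.2 -253.7] [ 483.2 -255. ] [64.4 65.9] 84.78868865966797
```

View pics/w6.png

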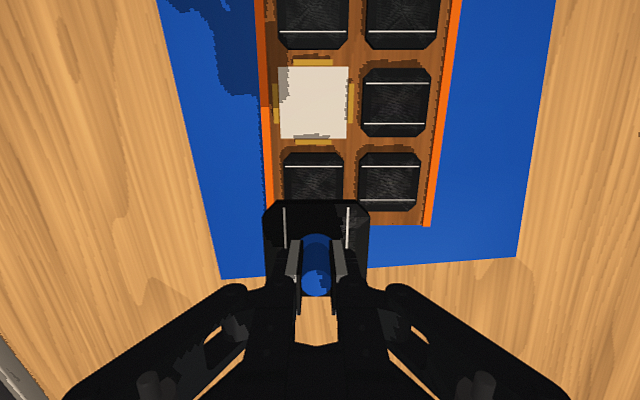

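The wrist view shows the empty pocket, white floor centred at (313,103), square in the image, and the held plate below it with its far edge at row 200, columns 264–369. I work out the plate's offset from the TCP.

```bash
python3 - <<'E'
from h import *
M=camera_model("wrist"); t=np.radians(-5.2); ty=np.array([np.cos(t),np.sin(t)]); tx=np.array([-np.sin(t),np.cos(t)])
T=np.array([479.0,-338.2])
for px in ((264,225),(369,225),(317,201),(280,201),(355,200)):
    p=atz("wrist",px,149,M)[:2]-T; print(px,"along ty",(p@ty).round(1),"along tx",(p@tx).round(1))
# knob from depth
D=np.load("w6.npy"); im=cv2.imread("pics/w6.png");H,S,V=cv2.split(cv2.cvtColor(im,cv2.COLOR_BGR2HSV))
m=((H>100)&(H<125)&(S>150)&(V>60)); m[:225]=0;m[300:]=0;m[:,:295]=0;m[:,340:]=0
P=np.array([dep("wrist",(x,y),D,M) for y,x in zip(*np.where(m))]); P=P[P[:,2]>140]
print("z range",np.percentile(P[:,2],[2,50,98]).round(1)); top=P[P[:,2]>np.percentile(P[:,2],98)-4]
q=top[:,:2]-T; print("top ty",(q@ty).min(),(q@ty).max(),"tx",(q@tx).min(),(q@tx).max())
pl=[dep("wrist",p,D,M).round(1) for p in ((300,210),(330,210),(275,230))]; print(pl)
E
```

```text
(264, 225) along ty -29.6 along tx 17.3
(369, 225) along ty 31.0 along tx 17.5
(317, 201) along ty 0.9 along tx 32.0
(280, 201) along ty -19.8 along tx 32.0
(355, 200) along ty 22.2 along tx 32.7
z range [149.9 174.  180.5]
top ty -7.155684922638576 7.463869631581792 tx -8.161153822207382 82.65605645486727
[array([ 472.9, -310.5,  150.1]), array([ 489.7, -312.2,  149.4]), array([ 457.2, -321.6,  149.8])]
```

Request:
arm_command --deltas '[0.03, 0.83, 0, 0, 0, 0, 0.1, 0.03, 0.83, 0, 0, 0, 0, 0.1, 0.03, 0.83, 0, 0, 0, 0, 0.1, 0.02, 0.83, -0.3, 0, 0, 0, 0.1, 0, 0, -0.9, 0, 0, 0, 0.1, 0, 0, -0.9, 0, 0, 0, 0.1, 0, 0, -0.9, 0, 0, 0, 0.1, 0, 0, -0.8, 0, 0, 0, 0.1, 0, 0, -0.5, 0, 0, 0, 0.1, 0, 0, -0.3, 0, 0, 0, 0.1, 0, 0, 0, 0, 0, 0, 0.1, 0, 0, 0, 0, 0, 0, 0.1]'

```text
clock: 18.67
ee_pos: [482.6, -255.3, 38.7]
orientation: [0.738, 0.675, -0.001, 0.001]
contact_force: [-0.1, 0.5, -0.4]
opening: 14.9
gripper_force: 39.1
```

Request:
arm_command --deltas '[-0.01, 0, -0.2, 0, 0, 0, 0.1, -0.01, 0, -0.2, 0, 0, 0, 0.1, 0, 0, -0.1, 0, 0, 0, 0.1, 0, 0, -0.08, 0, 0, 0, 0.1, 0, 0, 0, 0, 0, 0, 0.1, 0, 0, 0, 0, 0, 0, 0.1]'

```text
clock: 19.17
ee_pos: [481.7, -255.5, 23.6]
orientation: [0.738, 0.675, -0.001, 0.001]
contact_force: [-1.3, 0.7, -0.9]
opening: 14.8
gripper_force: 39.1
```

Request:
arm_command --deltas '[0, 0, -0.05, 0, 0, 0, 0.1, 0, 0, -0.04, 0, 0, 0, 0.1, 0, 0, 0, 0, 0, 0, 0.1, 0, 0, 0, 0, 0, 0, 0.1]'

```text
clock: 19.5
ee_pos: [481.9, -255.5, 21.5]
orientation: [0.738, 0.675, -0.001, 0.001]
contact_force: [-0.1, -0.1, 1.4]
opening: 14.3
gripper_force: 39.2
```

Request:
arm_command --deltas '[0, 0, -0.03, 0, 0, 0, 0.1, 0, 0, 0, 0, 0, 0, 0.1]'

```text
clock: 19.67
ee_pos: [481.9, -255.5, 21.4]
orientation: [0.738, 0.674, -0.0, 0.001]
contact_force: [-3.7, 2.5, 12.6]
opening: 15.0
gripper_force: 40.6
```

Request:
arm_command --deltas '[0, 0, 0, 0, 0, 0, 0.25, 0, 0, 0, 0, 0, 0, 0.4, 0, 0, 0, 0, 0, 0, 0.5, 0, 0, 0, 0, 0, 0, 0.5, 0, 0, 0.2, 0, 0, 0, 0.5, 0, 0, 0.6, 0, 0, 0, 0.5, 0, 0, 1, 0, 0, 0, 0.5, 0, 0, 1, 0, 0, 0, 0.5, 0, -0.6, 1, 0, 0, 0, 0.5, 0, -1, 0.6, 0, 0, 0, 0.5, 0, -1, 0, 0, 0, 0, 0.5, 0, -0.8, 0, 0, 0, 0, 0.5]'

```text
clock: 20.67
ee_pos: [482.2, -342.3, 132.4]
orientation: [0.738, 0.675, -0.0, 0.002]
contact_force: [-0.5, 0.4, 0.1]
opening: 42.8
gripper_force: 0.0
```

```bash
python3 - <<'E'
from h import *
M=camera_model("wrist"); im,D=camera("wrist"); im2,_=camera("side")
cv2.imwrite("pics/w7.png",np.hstack([cv2.resize(im[:300],(500,234)),cv2.resize(im2[90:390,200:500],(234,234))]))
H,S,V=cv2.split(cv2.cvtColor(im,cv2.COLOR_BGR2HSV))
for r in finder.place_of("wrist","cell_blue")[:2]: print(r["p"],r["pixel"],atz("wrist",r["pixel"],10,M).round(1))
for r in finder.place_of("wrist","pocket")[:2]: print(r["p"],r["pixel"],atz("wrist",r["pixel"],10,M).round(1))
m=((H>100)&(H<125)&(S>150)&(V>60)); 
k,l,st,ce=cv2.connectedComponentsWithStats(m.astype(np.uint8))
for i in range(1,k):
    if 100<st[i,4]<3000:
        ys,xs=np.where(l==i); P=np.array([dep("wrist",(x,y),D,M) for x,y in zip(xs,ys)]); z=np.percentile(P[:,2],95); t=P[P[:,2]>z-2]; print(st[i],z.round(1),t.mean(0).round(1))
for px in np.array(ce[1:])[:0]: pass
h,_=camera("top")
# plate top face heights around the knob
for dx,dy in ((22,0),(-22,0),(0,22),(15,18),(-15,18)):
    w=np.array([482.5+dx,-254.5+dy,18.,1]); c=np.linalg.inv(np.array(M["pose"]))@w; K=np.array(M["camera_matrix"]); u=K@[c[0],-c[1],-c[2]]; u=u[:2]/u[2]; print((dx,dy),dep("wrist",u,D,M)[2].round(1))
E
```

```text
0.84 [305.2, 100.7] [ 480.3 -256.6   10. ]
[291  86  31  32 773] 49.0 [ 481.2 -257.    48.1]
(22, 0) 18.0
(-22, 0) 16.4
(0, 22) 19.3
(15, 18) 17.4
(-15, 18) 17.8
```

View pics/w7.png

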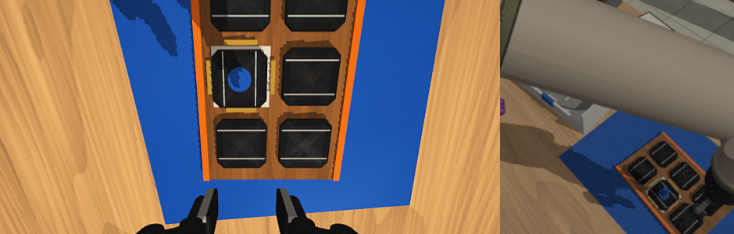

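The view shows the blue-knobbed plate (240,80) flat in the pocket. Its top is at about 18 mm and its sides are square to the brass ribs. The fingers are clear.

```bash
python3 -c "
from h import *
print(env.job_done())"
```

```text
the job is handed in; nothing more can be done
None
```

I handed the job in at about 21 s on the robot's clock: hatch fully back, blue-knobbed plate lying flat, square and released in the empty pocket. The other plates were in their bays when last seen and I never touched the bottle; no verdict came back.

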